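# Load a weld coupon into the three-point bend fixture

### The arm

A 6-joint arm with a two-finger parallel gripper is mounted at the origin on the work surface. World frame = base frame: x ahead of the robot, y to its left, z up, the work surface at z = 0. Lengths are in m, angles in rad, forces in N, time in s.
With the tool pointing down it reaches from about 0.4 to 0.825 m from the base axis. Payload 7 kg.
Tool frame: the origin (TCP) lies midway between the tips of the shut fingers; the grasp point (between the pads) lies arm.hold_point_z behind it (arm.hold_point_z is the distance from the TCP to the grasp point, in m); z points along the fingers, y is the line along which they close (so a half turn about z gives the same grasp; the last joint's range is limited). The gripper opens to 88 mm and grips with 3 to 60 N. Pads are 19 mm wide; open, the fingers measure 130 mm over their backs; the gripper's body (78 mm by 193 mm) begins 47 mm behind the grasp point.
Start: joints at [-0.83, 0.359, 0.012, 0, -1.224, -0.288], TCP at [0.295, -0.607, 0.202] pointing down, gripper open.
Joint ranges: [-3.07, 3.07], [-1.43, 2.12], [-1.02, 1.25], [-3.03, 1.67], [-3.05, -0], [-3.03, 3.03]. Speed limits (rad/s): [2.39, 2.39, 3.01, 3.14, 3.14, 3.14].

### API

Orientations are given as [roll, pitch, yaw] about the fixed x, y, z axes, in that order (R = Rz(yaw) Ry(pitch) Rx(roll)).
In Python, from station import arm gives the robot as it stands.
- The arm moves only by the shell command python3 -m crank 'ROWS' [OPENING] [FORCE]. ROWS is JSON, a list that holds one entry, the list of rows, each a list of 4 numbers: the shift along the tool's x, y, z in units of 25 mm (1.0 is 25 mm), then the turn about the tool's z in units of 5 degrees (1.0 is 5 degrees). A call has 1 to 12 rows; each row is the pose to reach, as a shift and turn from the pose commanded when the call began, along the tool's axes at that moment; what a row does not reach only later rows make up. A row lasts 1/8 s, in which the tool goes at most 62.5 mm and 10.7 degrees, less where a joint would pass 70% of its speed; a pose out of reach is approached as far as the arm can. A call with a gripper value outside its range is refused whole. OPENING is the closure, from 0 (fully open) to 1 (shut), set as the call begins (- or left out, the last holds). The fingers move at their own pace and stop on an object; FORCE is the grip in N (left out, the last holds). Time passes only in rows, so rows that repeat a pose let the fingers close. It gives the time, the measured TCP pose, the force, the opening and the grip force at its end, in the units of the state.
- arm.get_state(): the state, without advancing time (a new reading comes with each control period).
- arm.grab_frame(name): name is "side" or "top"; returns (picture, depth): 400x640x3 uint8, red, green, blue; 400x640 float32, m along the optical axis (not along the pixel's ray), 0 where there is no reading.
- arm.get_calibration(name): a dict with "mtx" (3x3 intrinsics, pixels), "R" (3x3) and "t" (3): a world point X has camera coordinates R X + t. Camera axes: x right, y down, z forward; pixel columns grow to the right and rows downward; lengths in m; the calibration is good to about 2 mm. A picture is of the moment at which its call begins. get_calibration takes no time and is no camera call.
- arm.job_done(): hands the job in; it is judged then, once.
Trained networks look in the newest picture that a camera, given by its name, has taken for a name from the list of things; names that differ only in an ending like _2 or _b are one class to them, and where a whole thing is asked for, a point or a joint stands for the part that bears it (a point fixed in the world has none). Each returns a list of dicts, best first, with "score" (0 to 1); they miss things now and then, are a little off and sometimes report something else, mostly with a low value. They report only what shows in the picture. A call takes as long as a camera call.
- arm.recognise(thing, camera): "extent" ([left, top, width, height] in pixels, round what is visible of it).
- arm.trace(thing, camera): "mask" (400x640 bool, what is visible of it) and "extent" ([left, top, width, height] in pixels, round what is visible of it).
The state is a dict: "t": time; "q": joint angles; "qd": joint speeds; "joint_efforts": joint torques, N m; "eef_pos": TCP position; "ee_rot": TCP orientation; "force": force on the tool from outside, world axes, zero at the start; "moment": the same for the moment, N m; "width": finger opening in m; "gripper_force": force on a finger pad.
Only numpy, scipy, OpenCV 4.12 (cv2) and the standard library are available. Lean on these libraries where they do the work, as an engineer would, in place of code of your own. Each camera call takes 0.05 s, during which the arm holds its last target. There are 200 camera calls.

### The job

The weld coupon for the next bend test is in the closed wooden transit case. Draw the retaining pin out of the hasp staple, lift the lid off, and lay both down on the bench, the lid flat and right way up. Then lay the welded bar, weld bead upwards, on the two rollers of the bend fixture, square across them and with the weld centred under the loading nose; set it down gently, do not knock the fixture, leave the plain bar in its slot in the case and do not disturb the other things on the bench.

Things in the scene. Friction and masses are not known exactly. Their poses are not given: they have to be found in the camera images.
- case: Plywood transit case, fixed. Origin: centre of its underside; x = depth 158 mm, y = length 204 mm, hasp on the -x face. Walls 9 mm, rim 60 mm high, floor 8 mm thick. At both ends inside, slotted wooden blocks (63 mm long, tops 53 mm high) hold two bars side by side along y, at about x = -28 and +28 mm, slots about 30 mm wide, slot floors 28 mm high.
- staple_eye (a point): Middle of the eye of the upright U-shaped staple (6 mm steel bar, 26 mm wide along case y, top 87 mm above the bench) on a bracket in front of the case; it passes up through the slot in the lid's hasp strap. The pin runs through it along case x, above the strap. Bracket and strap reach 107 mm in front of the case's centre.
- lid: Loose plywood lid, 158 (x) x 204 (y) x 8 mm, about 0.35 kg. Origin: centre of the panel's underside; z up, axes as the case's when closed. Cleats 5 mm deep under it drop inside the case walls with 2.5 mm play, so on the bench its origin is 5 mm up. A steel hasp strap, 44 mm wide, sticks out to x = -107 mm. Lifts straight up once the pin is out.
- lid_handle (a point): Middle of the lid's handle, a straight flat steel bar 12 mm wide (lid x), 10 mm high and 110 mm long (lid y) on two feet, 45 mm above the panel's underside, with free space under it (32 mm above the panel's top).
- pin: Loose retaining pin, 87 mm long, 30 g. Origin: middle of its black grip (16 mm diameter, 34 mm long); x along the pin to its tip. The 8 mm steel shank runs from x = 12 to 70 mm. It starts level in the staple, 75 mm above the bench, grip outwards in front of the case, tip towards the case; it must be drawn 42 mm or more along the case's -x.
- pin_tip (a point): Tip of the pin, 70 mm along the pin's x from its origin.
- coupon: The welded bar: aluminium, 25 (x) x 180 (y) x 20 mm (z), about 0.25 kg, with a dark rounded weld bead, 13 mm wide and 3 mm high, right across its top face at mid-length. Origin: centre of its underside, below the bead; y along the bar, z up. It starts in either slot of the case, under the lid.
- plain_bar: Plain aluminium bar of the same size without a bead, in the other slot of the case; it stays there. Origin: centre of its underside, y along the bar.
- fixture: Steel three-point bend fixture, fixed. Origin: centre of its underside; y along the span. Base 132 (x) x 170 (y) x 18 mm. Two support rollers, 16 mm diameter, 60 mm long, lie along x at y = -35 and +35 mm, tops 70 mm above the bench, on blocks that reach out to |y| = 45 mm. A bar goes in endways along y under the bridge, held near its trailing end.
- seat (a point): Point of the fixture midway between the two rollers at the level of their tops (70 mm above the bench), right under the loading nose: the middle of the coupon's underside belongs here.
- spray_can: White spray can, 54 mm diameter, 155 mm tall, standing on the bench off one end of the fixture, in line with its span, so that a bar cannot come in from that end. Origin: centre of its underside. Leave it.
- ref_block: Low round steel hardness reference block, 64 mm diameter, 16 mm high, off the other end of the fixture. Origin: centre of its underside. Leave it; a bar passes over it.
- wash_bottle: White bottle with a paper label, 60 mm diameter, 165 mm tall, standing behind the middle. Origin: centre of its underside. Leave it.
- spanner: Steel spanner, 190 mm long, lying along its x, under 50 mm wide and 20 mm high. Origin: about its middle, underside. Leave it.
- slide_box: Cardboard box, 85 (x) x 55 (y) x 35 mm. Origin: centre of its underside. Leave it.
- caliper: Sliding caliper lying flat, 200 (x) x 60 (y) x 15 mm. Origin: centre of its underside. Leave it.
- trench (a point): Middle of the case's inner floor. Here an open finger trench, 60 mm long (case y -30 to +30) and right across the case, parts the end blocks: only in it do the bars stand free, with about 29 mm beside each side of a bar for a finger. The ends lie below the block tops in their slots and cannot be gripped.
- nose_tip (a point): Tip of the loading nose over mid-span, 114 mm above the bench, 44 mm above the rollers. It hangs from a bridge (132 mm in x, 36 mm in y, from 140 to 168 mm high, cap to 178 mm) on two 18 mm columns at fixture x = -47 and +47 mm, y = 0. No gripper fits under or beside the bridge near mid-span.
- sample_jar: Round lidded jar, 60 mm diameter, 65 mm tall. Origin: centre of its underside. Leave it.

How it is judged:
By the outcome, as a careful person would: the job done as asked, in the order asked, and still so for the second after the job is handed in, with the robot touching nothing.
It also fails if it takes over 72 s, if anything falls off the work surface, if the arm or the gripper's body presses on something with over 40 N, if the wrist force passes 120 N, or if a joint passes its speed limit or range.

## Working session

There is one attempt and no reset: what is moved stays moved. The work goes in short steps, Python scripts to look and compute and a shell command to move; the robot and the scene stay as the last step left them, time stands still between calls to the robot, and variables do not carry over. Pictures are saved under pics/ and viewed, at most 10 in all, crops included, and the job is handed in when it is done.

```bash
ls; mkdir -p pics
cat > h.py <<'E'
import numpy as np, cv2
from station import arm
def cloud(name, depth):
    c=arm.get_calibration(name);K,R,t=[np.array(c[k],float) for k in("mtx","R","t")]
    v,u=np.mgrid[:400,:640]
    P=np.stack([(u-K[0,2])/K[0,0]*depth,(v-K[1,2])/K[1,1]*depth,depth],-1)
    W=(P-t.reshape(3))@R
    W[depth<=0]=np.nan
    return W
def save(n,img): cv2.imwrite(f"pics/{n}.png",img[:,:,::-1])
E
python3 - <<'E'
from h import *
s=arm.get_state();print(s)
print(arm.hold_point_z)
for n in("side","top"):
    p,d=arm.grab_frame(n);save(n+"0",p);W=cloud(n,d);np.savez(n+"0.npz",p=p,d=d,W=W)
    c=arm.get_calibration(n);print(n,"cam pos",-np.array(c["R"]).T@np.array(c["t"]).ravel())
    for th in["case","lid","lid_handle","pin","staple_eye","fixture","nose_tip","spray_can","ref_block","wash_bottle","spanner","slide_box","caliper","sample_jar"]:
        r=arm.trace(th,n)
        for x in r[:2]:
            w=W[x["mask"]];w=w[~np.isnan(w[:,0])]
            print(n,th,round(x["score"],2),x["extent"],len(w), *( [np.round(np.percentile(w,[3,50,97],axis=0),3).tolist()] if len(w) else []))
E
```

```text
pics
{'t': 0.0, 'q': array([-8.29883522e-01,  3.59393092e-01,  1.10634758e-02, -3.48696633e-04,
       -1.22410062e+00, -2.88058504e-01]), 'qd': array([-0.00059426, -0.00060733,  0.00146511,  0.00052442,  0.00101373,
       -0.00093483]), 'joint_efforts': array([-1.56618033e-03, -5.82715523e+01,  2.93035895e+01,  6.99687347e+00,
        6.42518105e-03, -1.58084058e-04]), 'eef_pos': array([ 0.29505105, -0.60651194,  0.20152098]), 'ee_rot': array([ 3.13993293e+00, -1.49934338e-04, -2.68885698e+00]), 'force': array([-0.56441777,  0.35203675, -0.8651478 ]), 'moment': array([-0.00196979, -0.02400969,  0.01968   ]), 'gripper_force': 0.0, 'width': 0.08765802868964793}
0.0188
side cam pos [0.25034492 0.68806787 0.80274843]
side case 0.86 [237.2, 248.4, 89.3, 74.2] 1149 [[0.491, 0.105, 0.003], [0.542, 0.289, 0.033], [0.637, 0.307, 0.059]]
side case 0.72 [358.2, 132.2, 17.8, 12.2] 184 [[0.604, -0.507, 0.004], [0.625, -0.439, 0.062], [0.657, -0.422, 0.066]]
side lid 0.62 [236.8, 228.0, 92.9, 83.2] 4713 [[0.5, 0.098, 0.064], [0.578, 0.208, 0.068], [0.662, 0.294, 0.108]]
side lid_handle 0.58 [240
[... 3273 characters left out ...]
1, 196.1, 17.6, 22.8] 263 [[0.572, -0.083, 0.008], [0.6, -0.055, 0.016], [0.628, -0.027, 0.024]]
top ref_block 0.5 [216.4, 183.7, 65.1, 59.8] 2816 [[0.502, 0.094, 0.06], [0.58, 0.19, 0.069], [0.661, 0.285, 0.108]]
top wash_bottle 0.21 [344.4, 188.9, 51.7, 44.8] 1902 [[0.504, -0.302, 0.012], [0.566, -0.214, 0.024], [0.634, -0.145, 0.179]]
top spanner 0.55 [177.8, 170.9, 13.2, 51.8] 319 [[0.559, 0.411, -0.003], [0.653, 0.428, 0.006], [0.735, 0.444, 0.014]]
top slide_box 0.75 [230.8, 156.0, 28.9, 20.3] 426 [[0.717, 0.173, 0.01], [0.746, 0.213, 0.035], [0.779, 0.252, 0.042]]
top sample_jar 0.8 [426.9, 188.0, 20.2, 17.4] 281 [[0.602, -0.473, 0.014], [0.626, -0.445, 0.063], [0.652, -0.424, 0.073]]
```

Run:
```python
from h import *
s=np.load("side0.npz");t=np.load("top0.npz")
a=cv2.resize(t["p"][130:280,160:460],None,fx=2.6,fy=2.6,interpolation=cv2.INTER_CUBIC)
save("t1",a)
a=cv2.resize(s["p"][100:390,140:420],None,fx=2,fy=2,interpolation=cv2.INTER_CUBIC)
save("s1",a)
# geometry from thresholds
for n,z in(("side",s),("top",t)):
    W=z["W"];
    def box(m):
        r=cv2.minAreaRect((W[m][:,:2]*1000).astype(np.float32));return np.round(r[0],1),np.round(r[1],1),round(r[2],2)
    def rg(x0,x1,y0,y1,z0,z1): return (W[...,0]>x0)&(W[...,0]<x1)&(W[...,1]>y0)&(W[...,1]<y1)&(W[...,2]>z0)&(W[...,2]<z1)
    for nm,r in dict(panel=(.47,.70,.06,.33,.055,.08),handle=(.5,.68,.08,.31,.098,.125),pin=(.4,.495,.13,.22,.06,.1),base=(.47,.68,-.34,-.10,.012,.028),bridge=(.47,.68,-.34,-.10,.13,.2),rollers=(.53,.61,-.29,-.15,.055,.08),refb=(.55,.66,-.1,0,.011,.03),can=(.49,.58,-.43,-.35,.13,.18)).items():
        m=rg(*r)
        m=cv2.morphologyEx(m.astype(np.uint8),cv2.MORPH_OPEN,np.ones((2,2)))>0
        w=W[m]
        if len(w)>8: print(n,nm,len(w),*box(m),"med",np.round(np.median(w,0),4),"mean",np.round(w.mean(0),4))
```

```text
side panel 4560 [nan nan] [0. 0.] 0.0 med [nan nan nan] mean [nan nan nan]
side handle 241 [588.5 178.8] [ 12.5 141.6] 9.9 med [0.5841 0.1949 0.1078] mean [0.5842 0.1951 0.1   ]
side pin 220 [475.9 146.4] [61.4 96.3] 17.67 med [nan nan nan] mean [nan nan nan]
side base 921 [ 563.4 -227.9] [193.3 124.3] 79.14 med [nan nan nan] mean [nan nan nan]
side bridge 691 [ 593.6 -303.5] [147.6 275.7] 22.98 med [nan nan nan] mean [nan nan nan]
side rollers 207 [ 563.4 -213.2] [83.8 70.3] 79.74 med [nan nan nan] mean [nan nan nan]
side refb 272 [600.8 -49.2] [60.4 60.5] 13.73 med [ 0.598  -0.0465  0.0148] mean [ 0.5988 -0.0468  0.0142]
side can 123 [ 541.8 -480.4] [ 32.4 229.2] 5.29 med [nan nan nan] mean [nan nan nan]
top panel 2730 [568.7 182.3] [189.5 204.5] 12.61 med [nan nan nan] mean [nan nan nan]
top handle 131 [581.9 188.5] [  9.1 108.6] 10.59 med [nan nan nan] mean [nan nan nan]
top pin 103 [466.5 166.8] [45.4 52. ] 114.71 med [nan nan nan] mean [nan nan nan]
top base 1025 [ 566.5 -227.3] [171.9 131.8] 80.53 med [nan nan nan] mean [nan nan nan]
top bridge 508 [ 577.1 -244. ] [ 34.  167.4] 62.38 med [nan nan nan] mean [nan nan nan]
top rollers 163 [ 569.9 -228.9] [96.1 63.3] 80.05 med [nan nan nan] mean [nan nan nan]
top refb 241 [599.2 -57.2] [60.1 60.1] 88.49 med [ 0.5972 -0.0582  0.0161] mean [ 0.5975 -0.0571  0.0151]
top can 126 [ 535.1 -413.1] [33.5 80.5] 5.33 med [nan nan nan] mean [nan nan nan]
```

View pics/t1.png

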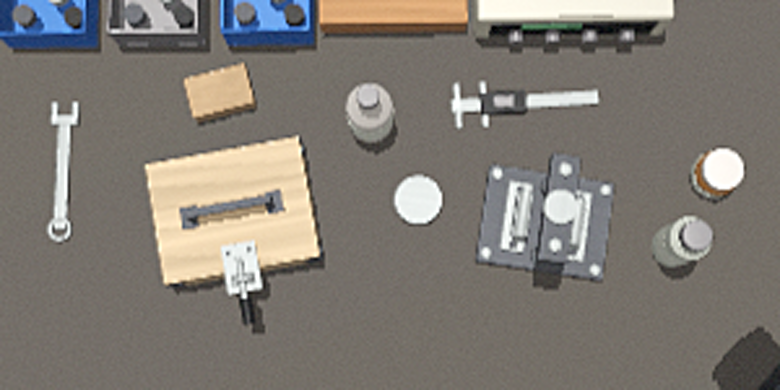

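View pics/s1.png

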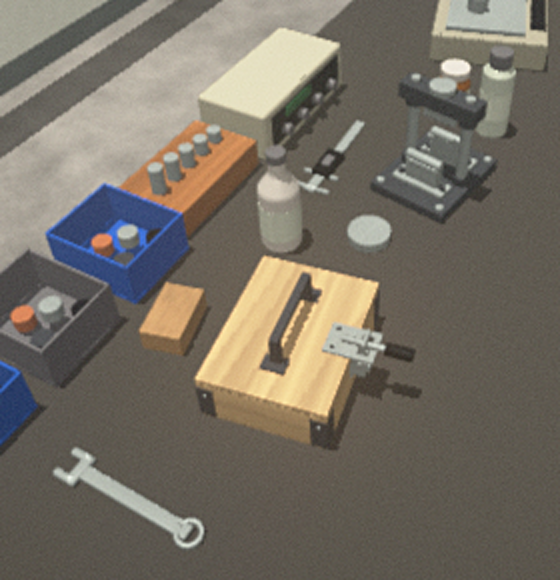

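```bash
cat >> h.py <<'E'
def ray(name,uv,z):
    c=arm.get_calibration(name);K,R,t=[np.array(c[k],float) for k in("mtx","R","t")]
    uv=np.atleast_2d(np.array(uv,float));d=np.c_[(uv[:,0]-K[0,2])/K[0,0],(uv[:,1]-K[1,2])/K[1,1],np.ones(len(uv))]@R
    C=-R.T@t.reshape(3);return C+d*((z-C[2])/d[:,2])[:,None]
def proj(name,X):
    c=arm.get_calibration(name);K,R,t=[np.array(c[k],float) for k in("mtx","R","t")]
    P=np.atleast_2d(X)@R.T+t.reshape(3);return np.c_[P[:,0]/P[:,2]*K[0,0]+K[0,2],P[:,1]/P[:,2]*K[1,1]+K[1,2]]
def rect(p):
    r=cv2.minAreaRect((p[:,:2]*1000).astype(np.float32));return [np.round(r[0],1).tolist(),np.round(r[1],1).tolist(),round(r[2],2)]
E
python3 - <<'E'
from h import *
for n in("side","top"):
    z=np.load(n+"0.npz");W=z["W"]
    print(n,arm.get_calibration(n)["mtx"])
    m=(abs(W[...,2])<.01)&(W[...,0]>.35)&(W[...,0]<.75)&(abs(W[...,1])<.45)
    w=W[m];A=np.c_[w[:,:2],np.ones(len(w))];print("table",np.linalg.lstsq(A,w[:,2],rcond=None)[0].round(4),w[:,2].std())
    arm.grab_frame(n)
    for th,h in(("ref_block",.016),("lid",.068),("fixture",.018)):
        for x in arm.trace(th,n)[:2]:
            v,u=np.nonzero(x["mask"]);p=ray(n,np.c_[u,v],h);print(n,th,round(x["score"],2),len(u),"mean",p.mean(0).round(4),"range",p.min(0).round(3),p.max(0).round(3),rect(p))
    g=z["p"];b=(g.min(2)>150)
    # bright blobs around fixture
    nl,lab,st,ce=cv2.connectedComponentsWithStats(b.astype(np.uint8))
    p=ray(n,ce,.020)
    for i in range(1,nl):
        if .46<p[i,0]<.70 and -.36<p[i,1]<-.1: print("blob",st[i,4],ce[i].round(1),p[i].round(4))
E
```

```text
side [[388.49871906   0.         317.32711223]
 [  0.         388.49871906 198.80668629]
 [  0.           0.           1.        ]]
table [ 0.0027  0.0013 -0.002 ] 0.0020898135421774412
side ref_block 0.82 332 mean [ 0.6008 -0.0435  0.016 ] range [ 0.566 -0.079  0.016] [ 0.636 -0.007  0.016] [[599.8, -44.2], [61.3, 75.0], 27.74]
side lid 0.88 4708 mean [0.5797 0.2031 0.068 ] range [0.479 0.082 0.068] [0.679 0.31  0.068] [[571.7, 193.4], [185.1, 208.7], 9.87]
side fixture 0.76 2671 mean [ 0.5923 -0.2734  0.018 ] range [ 0.491 -0.475  0.018] [ 0.727 -0.11   0.018] [[593.5, -293.7], [185.9, 391.9], 15.77]
blob 43 [362.6 166.5] [ 0.5912 -0.3118  0.02  ]
blob 1 [354. 167.] [ 0.6156 -0.2956  0.02  ]
blob 2 [351.5 173. ] [ 0.6099 -0.2618  0.02  ]
blob 55 [351.7 178.1] [ 0.5988 -0.2376  0.02  ]
blob 1 [354. 174.] [ 0.6005 -0.2607  0.02  ]
blob 1 [345. 179.] [ 0.6158 -0.2231  0.02  ]
blob 7 [376.  180.9] [ 0.524  -0.2609  0.02  ]
blob 5 [383.2 178.6] [ 0.5076 -0.2826  0.02  ]
blob 1 [354. 183.] [ 0.5821 -0.2179  0.02  ]
blob 61 [349.  191.4] [ 0.5795 -0.1728  0.02  ]
blob 1 [356. 184.] [ 0.57
[... 593 characters left out ...]
7.2], [188.5, 204.9], 9.93]
top lid 0.39 1928 mean [ 0.5666 -0.2189  0.068 ] range [ 0.49  -0.305  0.068] [ 0.65  -0.13   0.068] [[576.6, -218.7], [165.0, 156.2], 80.58]
top fixture 0.83 1883 mean [ 0.5701 -0.2239  0.018 ] range [ 0.49  -0.31   0.018] [ 0.655 -0.134  0.018] [[579.6, -225.8], [170.3, 159.4], 80.7]
blob 23 [377.  194.4] [ 0.6422 -0.2512  0.02  ]
blob 17 [350.6 196.1] [ 0.6372 -0.159   0.02  ]
blob 231 [358.3 212.3] [ 0.5801 -0.1844  0.02  ]
blob 15 [392.6 202.6] [ 0.6126 -0.3048  0.02  ]
blob 277 [379.  212.5] [ 0.5785 -0.2564  0.02  ]
blob 22 [373.  223.7] [ 0.5397 -0.2345  0.02  ]
blob 16 [346.3 226.8] [ 0.5299 -0.1417  0.02  ]
blob 15 [388.5 233.1] [ 0.5064 -0.2867  0.02  ]
```

The top view (crop) shows the case at crop px (235,210) with the pin grip at (249,312) pointing towards the robot. The bend fixture is at (550,215), with the ref block at (418,200) on its left and the spray can at (685,240) on its right. The side view agrees: the lid is closed, the grip is at (400,351), and the cameras differ by about 4 mm in y, so I'll average them.

```bash
cat > go.py <<'E'
# usage: go.py x y z yawdeg  -> shift/turn in tool units from the present pose
import sys
from h import *
from scipy.spatial.transform import Rotation as Ro
s=arm.get_state();x,y,z,yw=map(float,sys.argv[1:5])
R=Ro.from_euler("xyz",s["ee_rot"]);T=Ro.from_euler("xyz",[np.pi,0,np.radians(yw)])
d=R.inv().apply(np.array([x,y,z])-s["eef_pos"])/.025
print("t",round(s["t"],2),"pos",s["eef_pos"].round(4),"rot",np.degrees(s["ee_rot"]).round(2),"F",s["force"].round(1),"w",round(s["width"],4))
print("ROW",d.round(2).tolist(),"turn",round(np.degrees((R.inv()*T).as_rotvec()[2])/5,2))
E
python3 go.py .452 .170 .19 -170
python3 - <<'E'
from h import *
for n in("side","top"):
    z=np.load(n+"0.npz");g=z["p"].astype(int)
    m=(g.max(2)<50).astype(np.uint8)
    nl,lab,st,ce=cv2.connectedComponentsWithStats(m)
    p=ray(n,ce,.075)
    for i in range(1,nl):
        if .40<p[i,0]<.5 and .1<p[i,1]<.25 and st[i,4]>8:
            q=ray(n,np.argwhere(lab==i)[:,::-1],.075);print(n,st[i],ce[i].round(1),p[i].round(4),rect(q))
E
```

```text
t 1.9 pos [ 0.2953 -0.607   0.2025] rot [-180.      0.   -154.06] F [ 0.2 -0.5 -0.2] w 0.0879
ROW [-19.23, 25.21, 0.5] turn 3.19
top [255 244   3  10  18] [256.2 248.8] [0.4551 0.1635 0.075 ] [[456.1, 163.5], [30.1, 5.6], 8.45]
```

```bash
python3 -m crank '[[[-2,2.1,0,0.5],[-4,4.2,0,1],[-6,6.3,0,1.5],[-8,8.4,0.1,2],[-10,10.5,0.2,2.5],[-12,12.6,0.3,3.19],[-14,14.7,0.4,3.19],[-16,16.8,0.5,3.19],[-18,18.9,0.5,3.19],[-19.23,21,0.5,3.19],[-19.23,23.3,0.5,3.19],[-19.23,25.1,0.5,3.19]]]' 0.3; python3 go.py .453 .167 .13 -170
```

```text
t: 3.4
eef_pos: [0.4639, 0.1158, 0.1903]
ee_rot: [3.142, 0.001, -2.967]
force: [0.8, -0.7, -0.7]
width: 0.0613
gripper_force: 0.0
t 3.4 pos [0.4639 0.1158 0.1903] rot [ 1.8e+02  3.0e-02 -1.7e+02] F [ 0.8 -0.7 -0.7] w 0.0613
ROW [0.08, 2.09, 2.41] turn -0.0
```

```bash
python3 -m crank '[[[0,0,0,0],[0,0,0,0]]]' ; python3 go.py .453 .167 .12 -170
```

```text
t: 3.65
eef_pos: [0.4638, 0.1139, 0.1903]
ee_rot: [-3.142, 0.0, -2.966]
force: [-0.4, -0.4, 0.1]
width: 0.0612
gripper_force: 0.0
t 3.65 pos [0.4638 0.1139 0.1903] rot [-180.      0.   -169.92] F [-0.4 -0.4  0.1] w 0.0612
ROW [0.05, 2.17, 2.81] turn 0.02
```

```bash
python3 -m crank '[[[0.02,0.8,0.9,0],[0.05,1.6,1.9,0],[0.05,2.17,2.81,0],[0.05,2.17,2.81,0],[0.05,2.17,2.81,0]]]'
python3 - <<'E'
from h import *
s=arm.get_state();print(s["eef_pos"])
for n in("side","top"):
    p,d=arm.grab_frame(n);np.savez(n+"1.npz",p=p,d=d,W=cloud(n,d))
    print(n,proj(n,[s["eef_pos"],[.453,.167,.075]]).round(1))
    if n=="side": a=cv2.resize(p[200:320,280:400],None,fx=3.3,fy=3.3,interpolation=cv2.INTER_CUBIC)
    else: b=cv2.resize(p[180:300,200:320],None,fx=3.3,fy=3.3,interpolation=cv2.INTER_CUBIC)
save("c1",np.hstack([a,b]))
E
```

```text
t: 4.28
eef_pos: [0.4539, 0.1658, 0.1206]
ee_rot: [-3.141, 0.001, -2.968]
force: [0.3, -1.1, 0.7]
width: 0.0611
gripper_force: 0.0
[0.45394492 0.16582926 0.12061797]
side [[341.7 261.2]
 [340.9 274.3]]
top [[253.8 248.6]
 [255.2 249.5]]
```

View pics/c1.png

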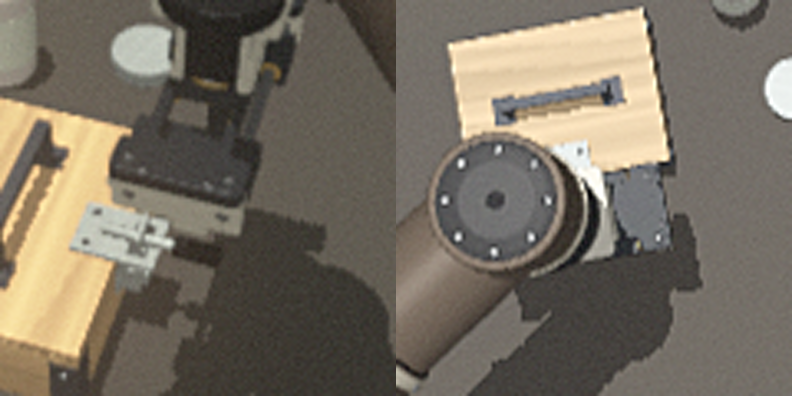

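Run:
```python
from h import *
W=np.load("side1.npz")["W"]
for u,v in[(118,195),(150,205),(200,215),(238,228),(185,190),(150,160),(170,250),(185,250),(200,250),(215,255)]:
    i=int(v/3.3+200);j=int(u/3.3+280);print((u,v),W[i,j].round(3))
```

```text
(118, 195) [0.473 0.26  0.219]
(150, 205) [0.453 0.256 0.216]
(200, 215) [0.424 0.251 0.219]
(238, 228) [0.401 0.247 0.215]
(185, 190) [0.429 0.259 0.248]
(150, 160) [0.456 0.252 0.252]
(170, 250) [0.473 0.178 0.072]
(185, 250) [0.461 0.178 0.081]
(200, 250) [0.452 0.176 0.084]
(215, 255) [0.441 0.172 0.079]
```

```bash
python3 go.py .452 .168 .069 -170; python3 -m crank '[[[0.02,0.1,1,0],[0.02,0.1,2,0],[0.02,0.1,2.07,0],[0.02,0.1,2.07,0]]]'; python3 -m crank '[[[0,0,0,0],[0,0,0,0],[0,0,0,0],[0,0,0,0],[0,0,0,0],[0,0,0,0]]]' 1 15
```

```text
t 4.38 pos [0.4541 0.1663 0.1209] rot [ 1.7996e+02  8.0000e-02 -1.7008e+02] F [0.  0.3 0.2] w 0.0612
ROW [0.07, 0.08, 2.08] turn -0.02
t: 4.88
eef_pos: [0.453, 0.1693, 0.0692]
ee_rot: [3.141, 0.001, -2.967]
force: [0.2, 0.2, -0.4]
width: 0.061
gripper_force: 0.0
t: 5.62
eef_pos: [0.4524, 0.1692, 0.0682]
ee_rot: [-3.142, -0.0, -2.967]
force: [-1.5, -0.2, -1.1]
width: 0.0072
gripper_force: 0.0
```

Run:
```python
from h import *
s=arm.get_state();print(s["eef_pos"],s["width"],s["gripper_force"],s["force"])
for n in("side","top"):
    p,d=arm.grab_frame(n);np.savez(n+"2.npz",p=p,d=d,W=cloud(n,d))
    if n=="side":
        a=cv2.resize(p[220:320,290:390],None,fx=6,fy=6,interpolation=cv2.INTER_CUBIC)
    for x in arm.trace("pin",n)[:1]:
        w=cloud(n,d)[x["mask"]];print(n,x["score"],x["extent"],np.nanmedian(w,0).round(3),np.nanpercentile(w,[3,97],axis=0).round(3))
save("c2",a)
```

```text
[0.45236379 0.16922916 0.06818407] 0.007187995909855536 0.0 [-1.53949244 -0.17584018 -1.10857123]
side 0.74 [289.9, 158.9, 33.4, 37.2] [ 0.736 -0.163  0.004] [[ 0.717 -0.284 -0.001]
 [ 0.752 -0.105  0.013]]
```

View pics/c2.png

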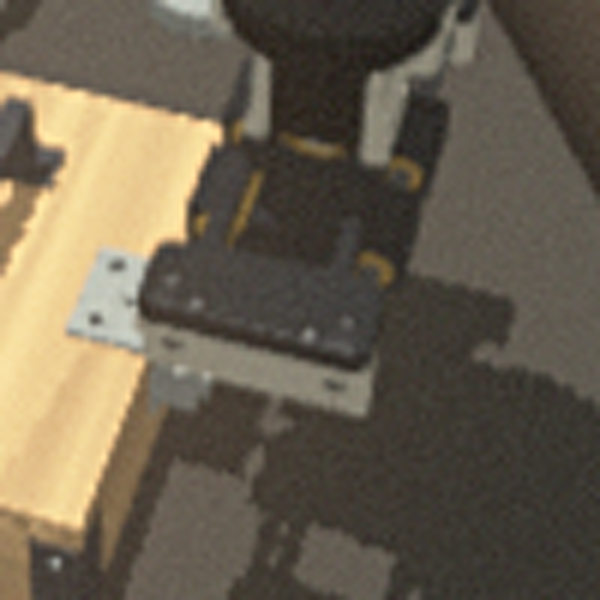

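```bash
python3 -m crank '[[[0,0,0,0],[0,0,0,0],[0,0,0,0],[0,0,0,0],[0,0,0,0]]]' 0.3; python3 -m crank '[[[0,0,-1,0],[0,-1,-2.5,0],[0,-3,-4,0],[0,-5,-4,0],[0,-5.5,-4,0],[0,-5.5,-4,0]]]'
python3 - <<'E'
from h import *
for n in("side","top"):
    p,d=arm.grab_frame(n);W=cloud(n,d);np.savez(n+"3.npz",p=p,d=d,W=W)
    if n=="side": a=cv2.resize(p[220:320,290:390],None,fx=4,fy=4,interpolation=cv2.INTER_CUBIC)
    else: b=cv2.resize(p[200:300,210:310],None,fx=4,fy=4,interpolation=cv2.INTER_CUBIC)
    for x in arm.trace("pin",n)[:3]:
        w=W[x["mask"]];print(n,x["score"],x["extent"],np.nanmedian(w,0).round(3),np.nanpercentile(w,[3,97],axis=0).round(3).tolist())
save("c3",np.hstack([a,b]))
E
```

```text
t: 6.45
eef_pos: [0.4523, 0.1692, 0.0682]
ee_rot: [-3.142, -0.0, -2.967]
force: [-0.9, -0.9, -0.5]
width: 0.0447
gripper_force: 0.0
t: 7.2
eef_pos: [0.4761, 0.0332, 0.168]
ee_rot: [3.142, -0.0, -2.969]
force: [-0.2, 0.1, -0.0]
width: 0.0612
gripper_force: 0.0
side 0.63 [313.3, 266.1, 33.4, 13.1] [0.465 0.177 0.078] [[0.439, 0.128, 0.002], [0.515, 0.184, 0.083]]
```

View pics/c3.png

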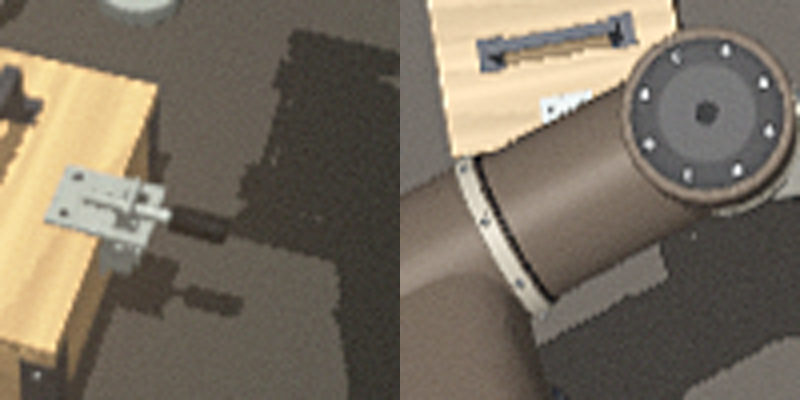

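```bash
python3 go.py .453 .169 .12 -170;  python3 go.py .453 .169 .062 -170
```

```text
t 7.4 pos [0.4761 0.0346 0.168 ] rot [-1.8000e+02 -3.0000e-02 -1.6994e+02] F [ 0.4  0.5 -0.4] w 0.0613
ROW [-0.03, 5.45, 1.92] turn 0.01
t 7.4 pos [0.4761 0.0346 0.168 ] rot [-1.8000e+02 -3.0000e-02 -1.6994e+02] F [ 0.4  0.5 -0.4] w 0.0613
ROW [-0.03, 5.45, 4.24] turn 0.01
```

```bash
python3 -m crank '[[[0,2,0.5,0],[0,4,1.2,0],[0,5.45,2,0],[0,5.45,3,0],[0,5.45,4,0],[0,5.45,4.24,0],[0,5.45,4.24,0]]]' 0.5; python3 -m crank '[[[0,0,0,0],[0,0,0,0],[0,0,0,0],[0,0,0,0],[0,0,0,0]]]' 1 15
```

```text
t: 8.28
eef_pos: [0.4525, 0.1683, 0.0623]
ee_rot: [-3.141, -0.0, -2.966]
force: [0.6, -0.9, -0.5]
width: 0.0439
gripper_force: 0.0
t: 8.9
eef_pos: [0.4526, 0.168, 0.0623]
ee_rot: [3.142, 0.0, -2.967]
force: [-0.1, -0.0, -0.3]
width: 0.0018
gripper_force: 0.0
```

Run:
```python
from h import *
print(proj("side",[[.476,.0346,.168]]),proj("top",[[.476,.0346,.168]]))
z=np.load("side3.npz");W=z["W"];p=z["p"]
m=(W[...,2]>.13)&(W[...,2]<.30)&(abs(W[...,0]-.47)<.12)&(abs(W[...,1]-.03)<.16)
w=W[m];print(len(w),np.nanpercentile(w,[0,1,5,50,99],axis=0).round(3).tolist())
for a,b in[(.13,.16),(.16,.18),(.18,.2),(.2,.22),(.22,.24),(.24,.26),(.26,.28)]:
    k=w[(w[:,2]>a)&(w[:,2]<b)];
    if len(k):print(a,len(k),np.percentile(k,[3,50,97],axis=0).round(3).tolist())
q,_=arm.grab_frame("side"); np.savez("side4.npz",p=q,d=_,W=cloud("side",_))
a=cv2.resize(p[140:300,270:430],None,fx=2.5,fy=2.5,interpolation=cv2.INTER_CUBIC)
b=cv2.resize(q[200:330,290:420],None,fx=400/130,fy=400/130,interpolation=cv2.INTER_CUBIC)
save("c4",np.hstack([a,b]))
```

```text
[[357.1847718 207.2983589]] [[293.80545915 240.40060391]]
1368 [[0.421, -0.063, 0.192], [0.423, -0.053, 0.2], [0.428, -0.034, 0.216], [0.46, 0.102, 0.282], [0.517, 0.133, 0.3]]
0.18 14 [[0.459, 0.077, 0.193], [0.466, 0.08, 0.197], [0.476, 0.081, 0.2]]
0.2 66 [[0.457, 0.074, 0.201], [0.467, 0.08, 0.209], [0.477, 0.082, 0.219]]
0.22 38 [[0.466, -0.002, 0.221], [0.482, 0.003, 0.235], [0.49, 0.082, 0.24]]
0.24 42 [[0.426, -0.003, 0.24], [0.473, 0.118, 0.258], [0.494, 0.126, 0.26]]
0.26 402 [[0.426, -0.052, 0.261], [0.452, 0.114, 0.272], [0.515, 0.126, 0.28]]
```

View pics/c4.png

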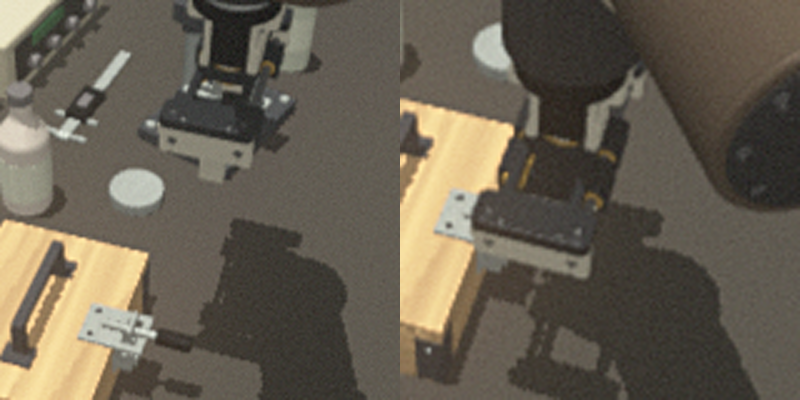

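```bash
python3 -m crank '[[[0,0,-1,0],[0,-1,-2.5,0],[0,-3,-4,0],[0,-5,-4,0],[0,-5.5,-4,0],[0,-5.5,-4,0]]]'
python3 - <<'E'
from h import *
p,d=arm.grab_frame("side");W=cloud("side",d);np.savez("side5.npz",p=p,d=d,W=W)
e=arm.get_state()["eef_pos"]
m=(W[...,2]>.12)&(W[...,2]<.25)&(abs(W[...,0]-.47)<.12)&(abs(W[...,1]-.03)<.16);w=W[m];print(e,len(w))
for a in np.arange(.13,.25,.015):
    k=w[(w[:,2]>a)&(w[:,2]<a+.015)]
    if len(k):print(a.round(3),len(k),np.percentile(k,[3,50,97],axis=0).round(3).tolist())
for x in arm.trace("pin","side")[:2]:
    w=W[x["mask"]];print(x["score"],x["extent"],np.nanmedian(w,0).round(3),np.nanpercentile(w,[3,97],axis=0).round(3).tolist())
a=cv2.resize(p[150:310,270:430],None,fx=3,fy=3,interpolation=cv2.INTER_CUBIC)
save("c5",a)
E
```

```text
t: 9.7
eef_pos: [0.4763, 0.0319, 0.162]
ee_rot: [-3.142, -0.0, -2.969]
force: [-0.2, 0.6, 0.3]
width: 0.0006
gripper_force: 0.0
[0.47635045 0.0325691  0.16195095] 1
0.235 1 [[0.457, 0.117, 0.25], [0.457, 0.117, 0.25], [0.457, 0.117, 0.25]]
0.63 [315.3, 262.7, 33.9, 20.6] [0.467 0.177 0.077] [[0.439, 0.119, -0.0], [0.52, 0.185, 0.083]]
```

View pics/c5.png

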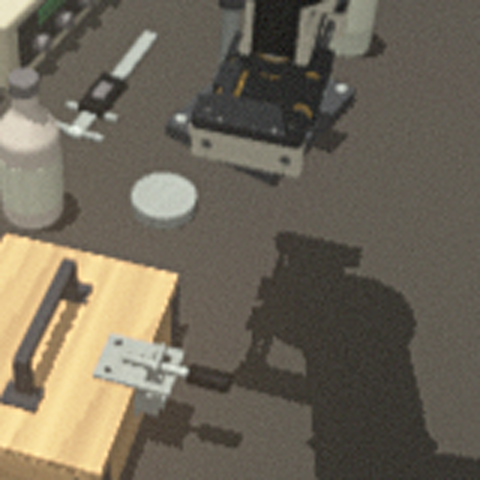

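The picture shows the pin untouched in its staple (grip at crop px (210,378)). In depth, the fingers and body sit about 22 mm higher than the reported TCP implies, so the tips passed just over the pin. I'll go lower.

```bash
python3 -m crank '[[[0,0,0,0],[0,0,0,0]]]' 0.5; python3 go.py .453 .169 .047 -170
```

```text
t: 10.05
eef_pos: [0.4764, 0.0333, 0.1621]
ee_rot: [-3.142, -0.0, -2.966]
force: [0.6, -0.4, 0.7]
width: 0.015
gripper_force: 0.0
t 10.05 pos [0.4764 0.0333 0.1621] rot [-1.7999e+02 -2.0000e-02 -1.6994e+02] F [ 0.6 -0.4  0.7] w 0.015
ROW [-0.03, 5.51, 4.6] turn 0.01
```

```bash
python3 -m crank '[[[0,2,0,0],[0,4,0.5,0],[0,5.5,1,0],[0,5.5,2,0],[0,5.5,3,0],[0,5.5,3.6,0],[0,5.5,4.2,0],[0,5.5,4.6,0],[0,5.5,4.6,0]]]' ; python3 -m crank '[[[0,0,0,0],[0,0,0,0],[0,0,0,0],[0,0,0,0],[0,0,0,0]]]' 1 15
```

```text
t: 11.18
eef_pos: [0.4522, 0.1679, 0.0467]
ee_rot: [-3.141, -0.001, -2.967]
force: [-0.4, 0.2, 0.5]
width: 0.0436
gripper_force: 0.0
t: 11.8
eef_pos: [0.4527, 0.1681, 0.0474]
ee_rot: [3.141, 0.0, -2.967]
force: [-0.8, -0.4, 0.5]
width: 0.0157
gripper_force: 14.8
```

```bash
python3 -m crank '[[[0.3,0,0,0],[0.7,0,0,0],[1.2,0,0,0],[1.8,0,0,0],[2.4,0,0,0],[2.6,0,0,0],[2.6,0,0.6,0],[2.6,0,1.2,0],[2.6,0,1.8,0],[2.6,0,2.2,0],[2.6,0,2.2,0]]]' - 25; python3 -m crank '[[[0,0,0.2,0],[0,0,0.3,0],[0,0,0.36,0],[0,0,0.36,0]]]'
```

```text
t: 13.18
eef_pos: [0.3882, 0.1564, -0.0083]
ee_rot: [-3.141, -0.001, -2.967]
force: [-0.1, -0.3, 0.5]
width: 0.0153
gripper_force: 24.8
t: 13.68
eef_pos: [0.3886, 0.1567, -0.0168]
ee_rot: [-3.142, -0.0, -2.967]
force: [0.9, 0.1, -0.5]
width: 0.0153
gripper_force: 24.8
```

```bash
python3 -m crank '[[[0,0,0.05,0],[0,0,0.1,0],[0,0,0.13,0],[0,0,0.13,0]]]'
```

```text
t: 14.18
eef_pos: [0.3886, 0.1567, -0.0196]
ee_rot: [-3.142, 0.0, -2.967]
force: [-2.8, -0.5, 10.3]
width: 0.0151
gripper_force: 24.8
```

```bash
python3 -m crank '[[[0,0,-0.05,0],[0,0,-0.1,0],[0,0,-0.1,0]]]' 0.5; python3 -m crank '[[[0,0,-1,0],[0,0,-3,0],[0,0,-5,0],[0,0,-6,0],[0,0,-6,0]]]'; python3 go.py .584 .192 .15 -80.5
```

```text
t: 14.55
eef_pos: [0.3886, 0.1567, -0.0175]
ee_rot: [3.142, 0.0, -2.967]
force: [0.2, -0.1, 0.1]
width: 0.0396
gripper_force: 0.0
t: 15.18
eef_pos: [0.3895, 0.1576, 0.1343]
ee_rot: [3.139, 0.004, -2.967]
force: [-0.4, -0.4, 0.6]
width: 0.0439
gripper_force: 0.0
t 15.18 pos [0.3895 0.1576 0.1343] rot [ 179.85    0.21 -170.  ] F [-0.4 -0.4  0.6] w 0.0439
ROW [-7.9, 0.0, -0.6] turn -17.9
```

```bash
python3 -m crank '[[[-0.5,0,-0.3,-2],[-1.2,0,-0.6,-4],[-2.2,0,-0.6,-6],[-3.4,0,-0.6,-8],[-4.6,0,-0.6,-10],[-5.8,0,-0.6,-12],[-6.8,0,-0.6,-14],[-7.5,0,-0.6,-16],[-7.9,0,-0.6,-18],[-7.9,0,-0.6,-18]]]'; python3 go.py .5835 .1925 .065 -80
```

```text
t: 16.42
eef_pos: [0.5828, 0.1906, 0.1454]
ee_rot: [3.139, -0.001, -1.398]
force: [-1.1, 0.4, -0.2]
width: 0.0442
gripper_force: 0.0
t 16.43 pos [0.5828 0.1906 0.1454] rot [ 1.7984e+02 -6.0000e-02 -8.0110e+01] F [-1.1  0.4 -0.2] w 0.0442
ROW [-0.07, -0.05, 3.22] turn -0.02
```

```bash
python3 -m crank '[[[-0.05,-0.03,0.8,0],[-0.05,-0.03,1.7,0],[-0.05,-0.03,2.5,0],[-0.05,-0.03,3,0],[-0.05,-0.03,3.2,0],[-0.05,-0.03,3.2,0]]]'; python3 -m crank '[[[0,0,0,0],[0,0,0,0],[0,0,0,0],[0,0,0,0],[0,0,0,0]]]' 1 40
```

```text
t: 17.18
eef_pos: [0.5836, 0.1924, 0.0675]
ee_rot: [3.142, -0.0, -1.397]
force: [0.5, -0.5, -1.1]
width: 0.0434
gripper_force: 0.0
t: 17.8
eef_pos: [0.5844, 0.1926, 0.0678]
ee_rot: [-3.14, 0.0, -1.396]
force: [3.8, -0.2, -0.1]
width: 0.0115
gripper_force: 40.0
```

```bash
python3 -m crank '[[[0,0,-0.2,0],[0,0,-0.5,0],[0,0,-0.9,0],[0,0,-1.4,0],[0,0,-1.9,0],[0,0,-2.3,0],[0,0,-2.4,0],[0,0,-2.4,0]]]'; python3 go.py .42 .05 .128 -80; python3 go.py .35 -.30 .128 -80
```

```text
t: 18.8
eef_pos: [0.5835, 0.1923, 0.1275]
ee_rot: [3.142, 0.0, -1.396]
force: [-0.6, -0.6, -3.4]
width: 0.0119
gripper_force: 40.0
t 18.8 pos [0.5835 0.1923 0.1275] rot [ 1.800e+02  1.000e-02 -8.001e+01] F [-0.6 -0.6 -3.4] w 0.0119
ROW [4.47, 7.43, -0.02] turn -0.0
t 18.8 pos [0.5835 0.1923 0.1275] rot [ 1.800e+02  1.000e-02 -8.001e+01] F [-0.6 -0.6 -3.4] w 0.0119
ROW [17.78, 12.61, -0.02] turn -0.0
```

```bash
python3 -m crank '[[[0.4,0.7,0,0],[1.1,2,0,0],[2.1,3.6,0,0],[3.2,5.4,0,0],[4.5,7.2,0,0],[6.2,8.2,0,0],[8.1,9,0,0],[10.1,9.8,0,0],[12.1,10.6,0,0],[14.1,11.3,0,0],[16,12,0,0],[17.2,12.4,0,0]]]'; python3 -m crank '[[[0.2,0.1,0,0],[0.5,0.2,0,0],[0.5,0.2,0,0]]]';  python3 go.py .35 -.30 .0135 -80;python3 - <<'E'
from h import *
for n in("side","top"):
    p,d=arm.grab_frame(n);W=cloud(n,d);np.savez(n+"6.npz",p=p,d=d,W=W)
    if n=="side": a=cv2.resize(p[220:330,230:340],None,fx=3.6,fy=3.6,interpolation=cv2.INTER_CUBIC)
    else: b=cv2.resize(p[160:270,200:310],None,fx=3.6,fy=3.6,interpolation=cv2.INTER_CUBIC)
    for th in("coupon","plain_bar"):
      for x in arm.trace(th,n)[:2]:
        v,u=np.nonzero(x["mask"]);q=ray(n,np.c_[u,v],.048);print(n,th,round(x["score"],2),x["extent"],rect(q),q.mean(0).round(4))
save("c6",np.hstack([a,b]))
E
```

```text
t: 20.3
eef_pos: [0.3518, -0.2868, 0.1271]
ee_rot: [3.141, 0.0, -1.398]
force: [1.1, 1.0, -3.2]
width: 0.0112
gripper_force: 40.0
t: 20.68
eef_pos: [0.3502, -0.2979, 0.1274]
ee_rot: [3.141, 0.0, -1.396]
force: [-0.4, 0.1, -3.7]
width: 0.0115
gripper_force: 40.0
t 20.68 pos [ 0.3502 -0.2979  0.1274] rot [ 1.7999e+02  1.0000e-02 -7.9990e+01] F [-0.4  0.1 -3.7] w 0.0115
ROW [0.08, 0.02, 4.55] turn 0.0
side coupon 0.77 [281.4, 242.2, 30.9, 57.1] [[557.9, 184.7], [27.5, 176.4], 10.97] [0.5576 0.1877 0.048 ]
side plain_bar 0.87 [258.6, 240.0, 33.9, 53.7] [[611.4, 196.3], [31.3, 175.4], 9.69] [0.612  0.2022 0.048 ]
top coupon 0.72 [224.3, 210.4, 56.8, 21.9] [[555.5, 184.4], [27.0, 180.3], 9.85] [0.5555 0.1847 0.048 ]
top coupon 0.39 [230.5, 157.0, 29.4, 21.7] [[742.8, 209.9], [63.0, 84.5], 13.65] [0.743  0.2106 0.048 ]
```

View pics/c6.png

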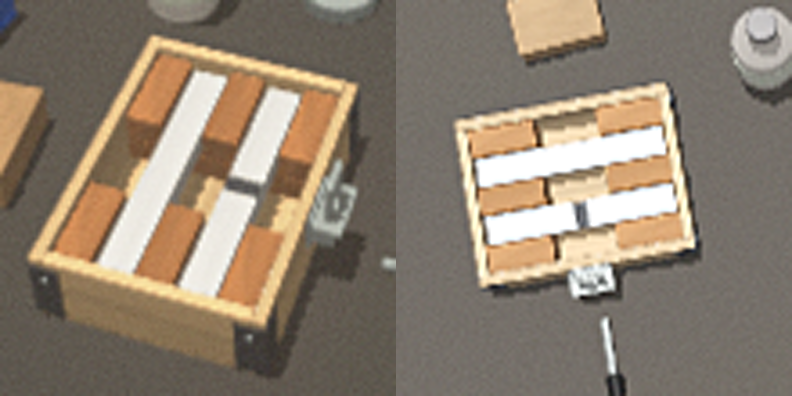

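The coupon is in the slot nearest the hasp (dark bead at top-view crop px (582,214)) and the plain bar is behind it. The pin lies in front of the case at (608,350). Now I'll lay the lid down.

```bash
python3 -m crank '[[[0,0,0.8,0],[0,0,1.8,0],[0,0,2.8,0],[0,0,3.6,0],[0,0,4.1,0],[0,0,4.3,0],[0,0,4.45,0],[0,0,4.52,0],[0,0,4.58,0],[0,0,4.58,0]]]'
```

```text
t: 22.22
eef_pos: [0.3502, -0.2982, 0.0131]
ee_rot: [-3.141, -0.0, -1.396]
force: [0.5, -0.6, -3.5]
width: 0.0114
gripper_force: 40.0
```

```bash
python3 -m crank '[[[0,0,0.03,0],[0,0,0.06,0],[0,0,0.09,0],[0,0,0.09,0]]]'
```

```text
t: 22.72
eef_pos: [0.3504, -0.2983, 0.0127]
ee_rot: [-3.141, -0.001, -1.396]
force: [-6.2, 7.9, 25.0]
width: 0.0114
gripper_force: 40.0
```

```bash
python3 -m crank '[[[0,0,-0.05,0],[0,0,-0.08,0],[0,0,-0.08,0],[0,0,-0.08,0]]]' 0.62; python3 -m crank '[[[0,0,-1,0],[0,0,-2.5,0],[0,0,-4.5,0],[0,0,-4.8,0],[0,0,-4.8,0]]]'; python3 go.py .5565 .186 .13 -80;python3 go.py .5565 .186 .008 -80
```

```text
t: 23.22
eef_pos: [0.3501, -0.2981, 0.0126]
ee_rot: [3.141, 0.0, -1.396]
force: [-0.5, 0.4, 0.2]
width: 0.0332
gripper_force: 0.0
t: 23.85
eef_pos: [0.3502, -0.298, 0.1328]
ee_rot: [-3.141, -0.0, -1.397]
force: [0.4, 0.3, -0.8]
width: 0.0332
gripper_force: 0.0
t 23.85 pos [ 0.3502 -0.298   0.1328] rot [-1.7994e+02 -1.0000e-02 -8.0020e+01] F [ 0.4  0.3 -0.8] w 0.0332
ROW [-17.64, -11.48, 0.12] turn -0.0
t 23.85 pos [ 0.3502 -0.298   0.1328] rot [-1.7994e+02 -1.0000e-02 -8.0020e+01] F [ 0.4  0.3 -0.8] w 0.0332
ROW [-17.64, -11.48, 5.0] turn -0.0
```

```bash
python3 -m crank '[[[-1,-0.5,0,0],[-2.5,-1.3,0,0],[-4.3,-2.3,0,0],[-6.3,-3.5,0,0],[-8.3,-4.8,0,0],[-10.3,-6.2,0,0],[-12.3,-7.7,0,0],[-14.2,-9.1,0,0],[-15.9,-10.3,0,0],[-17.1,-11.1,0,0],[-17.6,-11.4,0,0],[-17.6,-11.4,0,0]]]'; python3 go.py .5565 .186 .008 -80
python3 - <<'E'
from h import *
for n in("top","side"):
    p,d=arm.grab_frame(n)
    W=cloud(n,d);m=(W[...,2]>.13)&(W[...,2]<.165)&(abs(W[...,0]-.5565)<.08)&(abs(W[...,1]-.186)<.06);print(n,m.sum(),np.percentile(W[m],[3,50,97],axis=0).round(3).tolist() if m.sum() else"")
    for th,h in(("lid",.013),("pin",.008)):
        for x in arm.trace(th,n)[:1]:
            w=W[x["mask"]];print(n,th,round(x["score"],2),np.nanpercentile(w,[3,50,97],axis=0).round(3).tolist())
E
```

```text
t: 25.35
eef_pos: [0.5537, 0.1847, 0.1308]
ee_rot: [3.139, -0.001, -1.396]
force: [1.0, -0.8, 0.6]
width: 0.0332
gripper_force: 0.0
t 25.35 pos [0.5537 0.1847 0.1308] rot [ 1.7984e+02 -7.0000e-02 -7.9970e+01] F [ 1.  -0.8  0.6] w 0.0332
ROW [-0.04, -0.13, 4.91] turn 0.01
top 0 
top lid 0.62 [[0.264, -0.4, 0.006], [0.345, -0.302, 0.014], [0.424, -0.204, 0.054]]
top pin 0.47 [[0.379, 0.147, -0.001], [0.402, 0.158, 0.011], [0.451, 0.168, 0.022]]
side 42 [[0.521, 0.174, 0.156], [0.57, 0.19, 0.161], [0.581, 0.2, 0.164]]
side lid 0.6 [[0.262, -0.39, 0.008], [0.342, -0.285, 0.012], [0.425, -0.195, 0.052]]
side pin 0.64 [[0.376, 0.139, -0.002], [0.4, 0.163, 0.01], [0.453, 0.172, 0.018]]
```

```bash
python3 -m crank '[[[-0.04,-0.1,1,0],[-0.04,-0.1,2.2,0],[-0.04,-0.1,3.2,0],[-0.04,-0.1,4,0],[-0.04,-0.1,4.3,0],[-0.04,-0.1,4.5,0],[-0.04,-0.1,4.7,0],[-0.04,-0.1,4.88,0],[-0.04,-0.1,4.88,0]]]'
```

```text
t: 26.78
eef_pos: [0.5567, 0.186, 0.0106]
ee_rot: [3.141, -0.0, -1.396]
force: [0.4, -0.5, 0.5]
width: 0.0333
gripper_force: 0.0
```

```bash
python3 -m crank '[[[0,0,0.1,0],[0,0,0.1,0],[0,0,0.1,0],[0,0,0.1,0]]]' 1 50;  python3 -m crank '[[[0,0,-0.2,0],[0,0,-0.6,0],[0,0,-1.1,0],[0,0,-1.8,0],[0,0,-2.6,0],[0,0,-3.2,0],[0,0,-3.4,0],[0,0,-3.4,0]]]'; python3 go.py .44 -.02 .095 -97; python3 go.py .44 -.02 -.017 -97
```

```text
t: 27.28
eef_pos: [0.5571, 0.1864, 0.0084]
ee_rot: [-3.141, 0.0, -1.396]
force: [2.7, 0.4, -0.5]
width: 0.0243
gripper_force: 50.0
t: 28.28
eef_pos: [0.5564, 0.186, 0.0931]
ee_rot: [3.141, 0.0, -1.397]
force: [-0.4, -0.1, -3.1]
width: 0.0246
gripper_force: 50.0
t 28.27 pos [0.5564 0.186  0.0931] rot [ 1.7998e+02  1.0000e-02 -8.0010e+01] F [-0.4 -0.1 -3.1] w 0.0246
ROW [7.31, 6.02, -0.07] turn 3.4
t 28.27 pos [0.5564 0.186  0.0931] rot [ 1.7998e+02  1.0000e-02 -8.0010e+01] F [-0.4 -0.1 -3.1] w 0.0246
ROW [7.31, 6.01, 4.41] turn 3.4
```

```bash
python3 go.py .44 -.055 .093 -99.4; python3 go.py .44 -.055 -.018 -99.4; python3 -c "
from h import *
print(ray('top',[[302.3,167.3]],.165))"
```

```text
t 28.27 pos [0.5564 0.186  0.0931] rot [ 1.7998e+02  1.0000e-02 -8.0010e+01] F [-0.4 -0.1 -3.1] w 0.0246
ROW [8.69, 6.26, 0.01] turn 3.88
t 28.27 pos [0.5564 0.186  0.0931] rot [ 1.7998e+02  1.0000e-02 -8.0010e+01] F [-0.4 -0.1 -3.1] w 0.0246
ROW [8.69, 6.26, 4.45] turn 3.88
[[0.71071957 0.00591636 0.165     ]]
```

```bash
python3 -m crank '[[[0.6,0.4,0,0.3],[1.7,1.2,0,0.8],[3.2,2.3,0,1.4],[4.8,3.5,0,2.1],[6.4,4.6,0,2.8],[7.8,5.6,0.5,3.5],[8.6,6.2,1.4,3.9],[8.7,6.26,2.4,3.9],[8.7,6.26,3.4,3.9],[8.7,6.26,4,3.9],[8.7,6.26,4.25,3.9],[8.7,6.26,4.38,3.9]]]'; python3 -m crank '[[[0,0,0.03,0],[0,0,0.06,0],[0,0,0.06,0]]]'
```

```text
t: 29.78
eef_pos: [0.44, -0.0555, -0.0165]
ee_rot: [3.141, -0.0, -1.737]
force: [-0.5, 0.8, -2.1]
width: 0.0248
gripper_force: 50.0
t: 30.15
eef_pos: [0.4406, -0.0552, -0.0175]
ee_rot: [-3.141, 0.0, -1.737]
force: [0.4, 0.3, -2.5]
width: 0.0248
gripper_force: 50.0
```

```bash
python3 -m crank '[[[0,0,0.03,0],[0,0,0.06,0],[0,0,0.06,0]]]'; python3 -m crank '[[[0,0,0,0],[0,0,0,0],[0,0,0,0]]]' 0.5; python3 go.py .4507 .012 -.0185 -99.4
```

```text
t: 30.52
eef_pos: [0.4403, -0.0553, -0.0194]
ee_rot: [3.141, -0.0, -1.737]
force: [1.0, 0.4, -2.5]
width: 0.0248
gripper_force: 50.0
t: 30.9
eef_pos: [0.4406, -0.0552, -0.0192]
ee_rot: [-3.141, 0.0, -1.737]
force: [-0.2, 0.1, -0.3]
width: 0.0431
gripper_force: 0.0
t 30.9 pos [ 0.4406 -0.0552 -0.0192] rot [-1.7998e+02  1.0000e-02 -9.9500e+01] F [-0.2  0.1 -0.3] w 0.0431
ROW [-2.72, 0.04, -0.03] turn -0.02
```

```bash
python3 -m crank '[[[0,0,-1,0],[0.5,0,-2.5,0],[2,0,-4,0],[4,0,-5,0],[6,0,-5,0],[8,0,-5,0],[9.5,0,-5,0],[10,0,-5,0],[10,0,-5,0]]]'
cat > bar.py <<'E'
from h import *
import sys
hz=float(sys.argv[1]);R={}
for n in("side","top"):
    p,d=arm.grab_frame(n);W=cloud(n,d);np.savez(n+"_b.npz",p=p,d=d,W=W)
    for x in arm.trace("coupon",n)[:1]:
        v,u=np.nonzero(x["mask"]);q=ray(n,np.c_[u,v],hz);r=rect(q);print(n,round(x["score"],2),x["extent"],r,q.mean(0).round(4))
        # bead: dark pixels inside the bar's hull
        hull=cv2.convexHull(np.c_[u,v].astype(np.int32));M=np.zeros((400,640),np.uint8);cv2.fillConvexPoly(M,hull,1)
        M=cv2.erode(M,np.ones((3,3)));g=p.max(2).astype(float);med=np.median(g[M>0])
        dk=(M>0)&(g<.62*med);n2,l,s,c=cv2.connectedComponentsWithStats(dk.astype(np.uint8))
        for i in range(1,n2):
            if s[i,4]>=5: print("  dark",s[i,4],c[i].round(1),ray(n,c[i],hz+.002).round(4))
E
python3 bar.py .02
```

```text
t: 32.02
eef_pos: [0.3987, -0.3022, 0.1055]
ee_rot: [3.141, 0.0, -1.738]
force: [0.7, 0.4, 0.1]
width: 0.044
gripper_force: 0.0
side 0.81 [356.1, 210.8, 40.3, 49.7] [[438.0, -44.8], [192.1, 32.7], 81.13] [ 0.4382 -0.041   0.02  ]
  dark 75 [389.9 220.8] [[ 0.4233 -0.1068  0.022 ]]
  dark 66 [373.5 241.4] [[ 0.436  -0.0115  0.022 ]]
top 0.67 [295.0, 245.0, 28.5, 14.3] [[446.3, -9.9], [83.3, 30.0], 79.11] [ 0.4459 -0.0102  0.02  ]
```

```bash
cat > prof.py <<'E'
from h import *
import sys
x,y,z,yw=map(float,sys.argv[1:5]);u=np.array([np.sin(np.radians(yw)),np.cos(np.radians(yw)),0])
S=np.arange(-120,121,6)/1000
for n in("side","top"):
    p=np.load(n+"_b.npz")["p"].astype(np.float32).max(2)
    for o in(-4,4):
        q=proj(n,np.array([x,y,z])+S[:,None]*u+[o/1000+{"side":0,"top":0}[n],0,0]).astype(np.float32)
        print(n,o,list(zip((S*1000).astype(int).tolist(),cv2.remap(p,q[:,0],q[:,1],cv2.INTER_LINEAR).ravel().astype(int).tolist())))
E
python3 prof.py .4406 -.0552 .02 9.4
```

```text
side -4 [(-120, 93), (-114, 98), (-108, 93), (-102, 95), (-96, 96), (-90, 96), (-84, 128), (-78, 130), (-72, 131), (-66, 128), (-60, 129), (-54, 130), (-48, 129), (-42, 129), (-36, 133), (-30, 228), (-24, 234), (-18, 233), (-12, 234), (-6, 231), (0, 114), (6, 110), (12, 230), (18, 233), (24, 232), (30, 232), (36, 230), (42, 232), (48, 232), (54, 232), (60, 232), (66, 233), (72, 232), (78, 233), (84, 234), (90, 234), (96, 156), (102, 139), (108, 111), (114, 90), (120, 97)]
side 4 [(-120, 92), (-114, 94), (-108, 96), (-102, 94), (-96, 93), (-90, 113), (-84, 214), (-78, 241), (-72, 228), (-66, 223), (-60, 210), (-54, 207), (-48, 189), (-42, 161), (-36, 229), (-30, 232), (-24, 231), (-18, 231), (-12, 233), (-6, 214), (0, 97), (6, 139), (12, 235), (18, 233), (24, 234), (30, 232), (36, 234), (42, 232), (48, 233), (54, 234), (60, 236), (66, 236), (72, 236), (78, 237), (84, 236), (90, 240), (96, 147), (102, 127), (108, 98), (114, 92), (120, 96)]
top -4 [(-120, 116), (-114, 112), (-108, 115), (-102, 116), (-96, 114), (-90, 110), (-84, 111), (-78, 113), (-72, 113), (-66, 114), (-60, 114), (-54, 113), (-48, 110), (-42, 105), (-36, 101), (-30, 82), (-24, 71), (-18, 83), (-12, 92), (-6, 87), (0, 75), (6, 166), (12, 255), (18, 255), (24, 255), (30, 255), (36, 255), (42, 255), (48, 255), (54, 255), (60, 255), (66, 255), (72, 255), (78, 255), (84, 255), (90, 145), (96, 114), (102, 114), (108, 116), (114, 119), (120, 117)]
top 4 [(-120, 115), (-114, 116), (-108, 112), (-102, 110), (-96, 113), (-90, 114), (-84, 112), (-78, 117), (-72, 112), (-66, 112), (-60, 116), (-54, 112), (-48, 109), (-42, 107), (-36, 98), (-30, 84), (-24, 70), (-18, 106), (-12, 103), (-6, 100), (0, 88), (6, 131), (12, 255), (18, 255), (24, 255), (30, 255), (36, 255), (42, 255), (48, 255), (54, 255), (60, 255), (66, 255), (72, 255), (78, 255), (84, 255), (90, 134), (96, 115), (102, 117), (108, 117), (114, 116), (120, 116)]
```

```bash
python3 - <<'E'
from h import *
th=np.radians(9.4);u=np.array([np.sin(th),np.cos(th),0]);v=np.array([np.cos(th),-np.sin(th),0])
O=np.arange(-25,26,1)/1000
for n in("side","top"):
    p=np.load(n+"_b.npz")["p"].astype(np.float32).max(2)
    for s in(.025,.05,.075):
        q=proj(n,np.array([.4406,-.0552,.02])+s*u+O[:,None]*v).astype(np.float32)
        b=cv2.remap(p,q[:,0],q[:,1],cv2.INTER_LINEAR).ravel()
        i=np.nonzero(b>195)[0];print(n,s,"lateral",O[i[0]]*1000,O[i[-1]]*1000)
# fixture roller/block check: bright blobs top camera
g=np.load("top0.npz")["p"];b=(g.min(2)>150).astype(np.uint8)
for c0 in((358,212),(379,212)):
    M=np.zeros_like(b);M[c0[1]-14:c0[1]+15,c0[0]-7:c0[0]+8]=b[c0[1]-14:c0[1]+15,c0[0]-7:c0[0]+8]
    y,x=np.nonzero(M);print(c0,len(x),rect(ray("top",np.c_[x,y],.066)))
E
python3 go.py .4517 .0119 .03 -99.4; python3 go.py .4517 .0119 -.0185 -99.4
```

```text
side 0.025 lateral -13.0 9.0
side 0.05 lateral -14.0 10.0
side 0.075 lateral -13.0 10.0
top 0.025 lateral -14.0 11.0
top 0.05 lateral -14.0 11.0
top 0.075 lateral -13.0 12.0
(358, 212) 233 [[575.8, -177.9], [43.9, 95.3], 89.33]
(379, 212) 253 [[566.3, -249.8], [47.4, 78.8], 88.31]
t 32.23 pos [ 0.3994 -0.301   0.1058] rot [-1.7999e+02  1.0000e-02 -9.9440e+01] F [ 1.1 -0.8 -0.7] w 0.0441
ROW [-12.69, -0.01, 3.03] turn -0.01
t 32.23 pos [ 0.3994 -0.301   0.1058] rot [-1.7999e+02  1.0000e-02 -9.9440e+01] F [ 1.1 -0.8 -0.7] w 0.0441
ROW [-12.69, -0.01, 4.97] turn -0.01
```

Run:
```python
from h import *
th=np.radians(9.4);u=np.array([np.sin(th),np.cos(th),0]);v=np.array([np.cos(th),-np.sin(th),0])
C={"top":[.5715,-.223],"side":[.5723,-.2193]}
for n in("top","side"):
    Z=np.load(n+"0.npz");p=Z["p"].astype(np.float32).mean(2)
    def prof(z,o,S):
        q=proj(n,np.array(C[n]+[z])+S[:,None]/1000*u+o/1000*v).astype(np.float32)
        return cv2.remap(p,q[:,0],q[:,1],cv2.INTER_LINEAR).ravel().astype(int).tolist()
    for o in(-62,-58,58):
        for a in(-1,1):
            S=a*np.arange(70,101,3);print(n,"base end o",o,"s",S[0],S[-1],prof(.018,o,S))
    for s in(-60,60):
        q=lambda O:proj(n,np.array(C[n]+[.018])+s/1000*u+O[:,None]/1000*v).astype(np.float32)
        for a in(-1,1):
            O=a*np.arange(51,82,3);w=q(O);print(n,"base side s",s,"o",O[0],O[-1],cv2.remap(p,w[:,0],w[:,1],cv2.INTER_LINEAR).ravel().astype(int).tolist())
    for o in(-20,-5,10,20):
        S=np.arange(-64,65,4);print(n,"roller o",o,list(zip(S.tolist(),prof(.068,o,S))))
```

```text
top base end o -62 s -70 -100 [123, 152, 147, 131, 130, 124, 108, 109, 112, 110, 110]
top base end o -62 s 70 100 [162, 156, 141, 135, 114, 99, 106, 111, 111, 110, 112]
top base end o -58 s -70 -100 [194, 222, 225, 171, 137, 116, 106, 108, 108, 111, 111]
top base end o -58 s 70 100 [220, 232, 199, 162, 122, 94, 110, 111, 112, 112, 111]
top base end o 58 s -70 -100 [196, 224, 215, 180, 126, 101, 106, 110, 109, 110, 109]
top base end o 58 s 70 100 [226, 232, 235, 177, 128, 106, 106, 108, 110, 110, 112]
top base side s -60 o -51 -81 [123, 122, 122, 126, 122, 95, 80, 107, 112, 109, 109]
top base side s -60 o 51 81 [120, 123, 126, 128, 119, 102, 99, 107, 109, 109, 110]
top base side s 60 o -51 -81 [131, 130, 132, 136, 123, 84, 81, 100, 113, 113, 111]
top base side s 60 o 51 81 [125, 123, 124, 129, 119, 108, 106, 110, 114, 113, 110]
top roller o -20 [(-64, 127), (-60, 124), (-56, 126), (-52, 134), (-48, 206), (-44, 214), (-40, 181), (-36, 216), (-32, 200), (-28, 126), (-24, 122), (-20, 123), (-16, 124), (-12, 123), (-8, 126), (-4, 126), (0, 128), (4, 138), (8, 79), (12, 86), (16, 130), (20
[... 2891 characters left out ...]
87), (-48, 83), (-44, 85), (-40, 119), (-36, 175), (-32, 198), (-28, 188), (-24, 154), (-20, 123), (-16, 95), (-12, 96), (-8, 98), (-4, 101), (0, 105), (4, 102), (8, 85), (12, 97), (16, 149), (20, 157), (24, 128), (28, 104), (32, 146), (36, 189), (40, 190), (44, 166), (48, 131), (52, 137), (56, 152), (60, 131), (64, 108)]
side roller o 20 [(-64, 99), (-60, 100), (-56, 100), (-52, 93), (-48, 87), (-44, 92), (-40, 121), (-36, 171), (-32, 195), (-28, 186), (-24, 153), (-20, 129), (-16, 140), (-12, 137), (-8, 115), (-4, 95), (0, 90), (4, 90), (8, 88), (12, 90), (16, 88), (20, 89), (24, 83), (28, 95), (32, 152), (36, 191), (40, 187), (44, 164), (48, 132), (52, 123), (56, 106), (60, 70), (64, 61)]
```

```bash
python3 -m crank '[[[-1,0,0,0],[-3,0,0,0],[-5,0,0,0],[-7,0,0,0],[-9,0,0,0],[-11,0,0,0],[-12.2,0,0.6,0],[-12.69,0,1.6,0],[-12.69,0,2.8,0],[-12.69,0,3.8,0],[-12.69,0,4.5,0],[-12.69,0,4.9,0]]]'; python3 go.py .4517 .0119 -.0185 -99.45
```

```text
t: 33.72
eef_pos: [0.451, 0.0116, -0.0174]
ee_rot: [3.141, -0.0, -1.735]
force: [0.5, -0.1, 0.0]
width: 0.0438
gripper_force: 0.0
t 33.73 pos [ 0.451   0.0116 -0.0174] rot [ 1.7996e+02 -3.0000e-02 -9.9430e+01] F [ 0.5 -0.1  0. ] w 0.0438
ROW [-0.02, -0.03, 0.04] turn 0.0
```

```bash
python3 -m crank '[[[0,0,0,0],[0,0,0,0],[0,0,0,0],[0,0,0,0]]]' 1 60; python3 -m crank '[[[0,0,-0.2,0],[0,0,-0.6,0],[0,0,-1.2,0],[0,0,-2,0],[0,0,-2.8,0],[0,0,-3.1,0],[0,0,-3.1,0]]]'; python3 bar.py .10
python3 - <<'E'
from h import *
W=np.load("side_b.npz")["W"]
E
```

```text
t: 34.22
eef_pos: [0.452, 0.0114, -0.0161]
ee_rot: [-3.14, 0.001, -1.737]
force: [-2.5, 2.7, 5.4]
width: 0.0241
gripper_force: 60.0
t: 35.1
eef_pos: [0.4516, 0.0112, 0.0611]
ee_rot: [-3.141, 0.001, -1.737]
force: [-0.0, -0.5, -2.6]
width: 0.0246
gripper_force: 60.0
side 0.66 [359.2, 219.0, 10.3, 15.5] [[453.5, 27.3], [21.6, 47.9], 15.0] [0.4513 0.0301 0.1   ]
top 0.84 [318.1, 249.6, 34.9, 11.0] [[431.1, -93.8], [105.2, 25.8], 81.27] [ 0.4309 -0.091   0.1   ]
  dark 20 [322.6 253.6] [[ 0.4359 -0.0568  0.102 ]]
```

```bash
python3 - <<'E'
from h import *
th=np.radians(9.4);u=np.array([np.sin(th),np.cos(th)]);v=np.array([np.cos(th),-np.sin(th)])
for n in("top","side"):
    W=np.load(n+"_b.npz")["W"];r=W[...,:2]-np.array([.4406,-.0562]);s=r@u;o=r@v
    m=(abs(o)<.009)&(s>-.085)&(s<.03)&(W[...,2]>.05)&(W[...,2]<.13)
    if m.sum()>10:
        print(n,m.sum(),"slope,z0",np.polyfit(s[m],W[...,2][m],1).round(4))
        for a in(-.08,-.05,-.02,.01): 
            k=m&(abs(s-a)<.012); print(a,k.sum(),np.median(W[...,2][k]).round(4) if k.sum() else "")
E
for p in ".5791 -.0530" ".5953 -.0509" ".5887 -.0957" ".5841 -.1558"; do python3 go.py $p .0611 -99.4 | tail -1; done
```

```text
top 163 slope,z0 [0.0164 0.0967]
-0.08 28 0.0958
-0.05 41 0.0954
-0.02 40 0.0949
0.01 25 0.097
ROW [1.67, -5.48, -0.05] turn -0.02
ROW [1.48, -6.1, -0.05] turn -0.02
ROW [3.29, -6.14, -0.05] turn -0.02
ROW [5.69, -6.36, -0.05] turn -0.02
```

```bash
python3 -m crank '[[[0.1,-0.4,-0.05,0],[0.3,-1.1,-0.1,0],[0.6,-2,-0.16,0],[0.9,-3,-0.16,0],[1.15,-4,-0.16,0],[1.3,-4.9,-0.16,0],[1.36,-5.4,-0.16,0],[1.36,-5.56,-0.16,0],[1.36,-5.56,-0.16,0]]]'; python3 bar.py .10; python3 go.py .5841 -.1554 .065 -99.4
python3 - <<'E'
from h import *
th=np.radians(9.4);u=np.array([np.sin(th),np.cos(th)]);v=np.array([np.cos(th),-np.sin(th)])
F=np.array([.573,-.2225]);e=arm.get_state()["eef_pos"][:2]-F-.068*u;print("bar rel fixture s,x",e@u,e@v)
E
```

```text
t: 36.42
eef_pos: [0.5826, -0.0455, 0.0644]
ee_rot: [3.141, -0.0, -1.737]
force: [-0.4, -0.0, -2.7]
width: 0.0241
gripper_force: 60.0
side 0.73 [322.9, 166.8, 41.2, 39.1] [[574.9, -101.3], [196.9, 37.2], 85.57] [ 0.5787 -0.0532  0.1   ]
  dark 15 [354.9 174.3] [[ 0.561 -0.161  0.102]]
  dark 90 [343.5 184.4] [[ 0.5712 -0.1031  0.102 ]]
top 0.78 [331.8, 213.3, 37.1, 10.5] [[561.4, -145.9], [119.1, 28.2], 81.12] [ 0.5609 -0.1468  0.1   ]
  dark 23 [338.8 213.8] [[ 0.5661 -0.1121  0.102 ]]
t 36.62 pos [ 0.5825 -0.0452  0.0649] rot [-1.7999e+02  1.0000e-02 -9.9480e+01] F [-0.1  0.4 -2.2] w 0.0242
ROW [4.34, -0.79, -0.0] turn -0.02
bar rel fixture s,x 0.10851268640206271 -0.019543791603026016
```

```bash
python3 -m crank '[[[0.2,-0.1,0,0],[0.6,-0.25,0,0],[1.1,-0.45,0,0],[1.6,-0.6,0,0],[2.1,-0.7,0,0],[2.6,-0.79,0,0],[3.1,-0.79,0,0],[3.6,-0.79,0,0],[4,-0.79,0,0],[4.25,-0.79,0,0],[4.34,-0.79,0,0],[4.34,-0.79,0,0]]]'; python3 -m crank '[[[0,0,0,0],[0,0,0,0]]]'
python3 - <<'E'
from h import *
out=[]
for n in("side","top"):
    p,d=arm.grab_frame(n);W=cloud(n,d);np.savez(n+"_c.npz",p=p,d=d,W=W)
    a=p[130:220,315:405] if n=="side" else p[175:265,330:420]
    out.append(cv2.resize(a,(400,400),interpolation=cv2.INTER_CUBIC))
save("c7",np.hstack(out))
E
```

```text
t: 38.12
eef_pos: [0.5846, -0.1557, 0.0647]
ee_rot: [-3.142, 0.0, -1.737]
force: [-0.2, -0.5, -1.4]
width: 0.0245
gripper_force: 60.0
t: 38.38
eef_pos: [0.5846, -0.1554, 0.0647]
ee_rot: [-3.142, -0.0, -1.736]
force: [-0.7, -1.0, -2.4]
width: 0.0245
gripper_force: 60.0
```

View pics/c7.png

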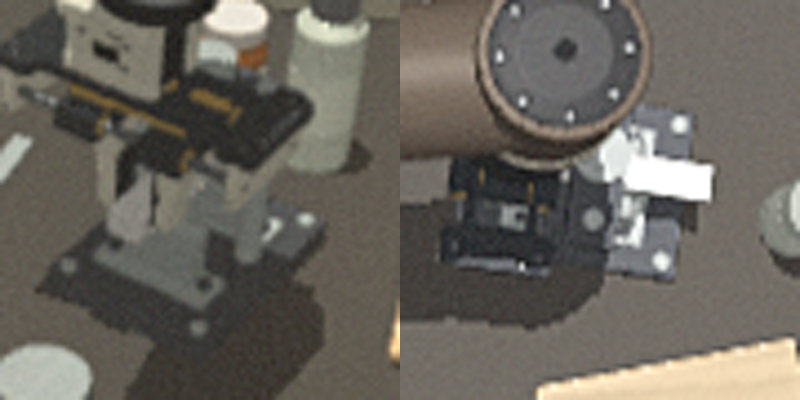

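The top view shows the bar through the bridge with its leading end out at crop px (715,180), past the far roller block at (640,190). The gripper clears the bridge. I'll check the lateral position numerically before lowering.

Run:
```python
from h import *
th=np.radians(9.4);u=np.array([np.sin(th),np.cos(th),0]);v=np.array([np.cos(th),-np.sin(th),0])
F=np.array([.5715,-.223,0])
def lat(f,n,s,z,O):
    p=np.load(f)["p"].astype(np.float32).mean(2)
    q=proj(n,F+[0,0,z]+s/1000*u+O[:,None]/1000*v).astype(np.float32)
    return list(zip(O.tolist(),cv2.remap(p,q[:,0],q[:,1],cv2.INTER_LINEAR).ravel().astype(int).tolist()))
O=np.arange(-44,45,3)
for s in(33,37,-36,-38): print("roller top0",s,lat("top0.npz","top",s,.068,O))
O=np.arange(-24,25,2)
for s in(-58,-68,-78): print("bar top_c",s,lat("top_c.npz","top",s,.1015,O))
S=np.arange(-105,-60,3);p=np.load("top_c.npz")["p"].astype(np.float32).mean(2)
for o in(-6,0,6):
    q=proj("top",F+[0,0,.1015]+S[:,None]/1000*u+o/1000*v).astype(np.float32);print("end",o,list(zip(S.tolist(),cv2.remap(p,q[:,0],q[:,1],cv2.INTER_LINEAR).ravel().astype(int).tolist())))
W=np.load("top_c.npz")["W"];r=W[...,:2]-F[:2];s=r@u[:2];o=r@v[:2]
m=(s<-.05)&(s>-.092)&(abs(o)<.012)&(W[...,2]>.08);print("bar z far",np.median(W[...,2][m]),m.sum())
```

```text
roller top0 33 [(-44, 252), (-41, 231), (-38, 176), (-35, 121), (-32, 128), (-29, 192), (-26, 212), (-23, 208), (-20, 206), (-17, 206), (-14, 205), (-11, 207), (-8, 212), (-5, 214), (-2, 217), (1, 215), (4, 213), (7, 212), (10, 213), (13, 217), (16, 223), (19, 225), (22, 226), (25, 225), (28, 220), (31, 226), (34, 232), (37, 210), (40, 153), (43, 124)]
roller top0 37 [(-44, 196), (-41, 182), (-38, 150), (-35, 116), (-32, 131), (-29, 194), (-26, 218), (-23, 216), (-20, 215), (-17, 217), (-14, 218), (-11, 219), (-8, 221), (-5, 221), (-2, 220), (1, 218), (4, 220), (7, 222), (10, 224), (13, 224), (16, 223), (19, 221), (22, 219), (25, 222), (28, 211), (31, 211), (34, 223), (37, 211), (40, 166), (43, 117)]
roller top0 -36 [(-44, 141), (-41, 107), (-38, 103), (-35, 108), (-32, 125), (-29, 182), (-26, 209), (-23, 214), (-20, 216), (-17, 218), (-14, 218), (-11, 219), (-8, 217), (-5, 217), (-2, 215), (1, 217), (4, 222), (7, 229), (10, 229), (13, 226), (16, 224), (19, 222), (22, 220), (25, 227), (28, 210), (31, 171), (34, 149), (37, 177), (40, 153), (43, 123)]
roller top0 -38 [(-44, 163), (-41,
[... 1084 characters left out ...]
5), (8, 254), (10, 242), (12, 210), (14, 142), (16, 111), (18, 101), (20, 104), (22, 107), (24, 110)]
end -6 [(-105, 108), (-102, 111), (-99, 105), (-96, 104), (-93, 86), (-90, 228), (-87, 255), (-84, 255), (-81, 255), (-78, 255), (-75, 255), (-72, 255), (-69, 255), (-66, 255), (-63, 255)]
end 0 [(-105, 108), (-102, 110), (-99, 105), (-96, 105), (-93, 90), (-90, 191), (-87, 255), (-84, 255), (-81, 255), (-78, 255), (-75, 255), (-72, 255), (-69, 255), (-66, 255), (-63, 255)]
end 6 [(-105, 108), (-102, 107), (-99, 108), (-96, 104), (-93, 107), (-90, 174), (-87, 255), (-84, 255), (-81, 255), (-78, 255), (-75, 255), (-72, 255), (-69, 255), (-66, 255), (-63, 255)]
bar z far 0.10015650196797195 87
```

```bash
python3 -m crank '[[[-0.04,0,0.08,0],[-0.04,0,0.16,0],[-0.04,0,0.22,0],[-0.04,0,0.28,0],[-0.04,0,0.33,0],[-0.04,0,0.37,0],[-0.04,0,0.4,0],[-0.04,0,0.4,0]]]'
```

```text
t: 39.48
eef_pos: [0.5847, -0.1547, 0.0547]
ee_rot: [3.142, -0.0, -1.737]
force: [-0.3, 0.2, -2.6]
width: 0.0244
gripper_force: 60.0
```

```bash
python3 -m crank '[[[0,0,0.03,0],[0,0,0.05,0],[0,0,0.05,0]]]'; python3 -m crank '[[[0,0,0.02,0],[0,0,0.03,0],[0,0,0.03,0]]]'
```

```text
t: 39.85
eef_pos: [0.5848, -0.1547, 0.0539]
ee_rot: [-3.141, -0.0, -1.737]
force: [-2.7, 1.6, 2.6]
width: 0.0246
gripper_force: 60.0
t: 40.22
eef_pos: [0.5849, -0.1546, 0.0536]
ee_rot: [-3.141, 0.0, -1.736]
force: [-3.8, 3.0, 8.2]
width: 0.0239
gripper_force: 60.0
```

```bash
python3 -m crank '[[[0,0,0,0],[0,0,0,0],[0,0,0,0]]]' - 4; python3 -m crank '[[[0,0,0.02,0],[0,0,0.02,0],[0,0,0.02,0]]]'; python3 -m crank '[[[0,0,0,0],[0,0,0,0],[0,0,0,0]]]' 0.6
```

```text
t: 40.6
eef_pos: [0.5851, -0.1546, 0.0529]
ee_rot: [-3.141, 0.0, -1.737]
force: [-0.2, 3.6, 4.4]
width: 0.0251
gripper_force: 4.0
t: 40.98
eef_pos: [0.585, -0.1547, 0.0522]
ee_rot: [-3.141, 0.0, -1.737]
force: [-0.1, 4.2, 4.4]
width: 0.0251
gripper_force: 4.0
t: 41.35
eef_pos: [0.5843, -0.1549, 0.0519]
ee_rot: [3.141, -0.0, -1.737]
force: [0.3, -0.1, 0.5]
width: 0.0349
gripper_force: 0.0
```

```bash
python3 -m crank '[[[-0.02,0,-0.3,0],[-0.05,0,-1,0],[-0.1,0,-2.2,0],[-0.15,0,-3.6,0],[-0.2,0,-5,0],[-0.5,0.6,-5.6,0],[-1.2,2.2,-5.6,0],[-2.2,4,-5.6,0],[-3.2,5,-5.6,0],[-4,5.5,-5.6,0],[-4,5.5,-5.6,0]]]'
python3 - <<'E'
from h import *
out=[]
for n in("side","top"):
    p,d=arm.grab_frame(n);W=cloud(n,d);np.savez(n+"_d.npz",p=p,d=d,W=W)
    a=p[125:225,310:410] if n=="side" else p[170:260,325:415]
    out.append(cv2.resize(a,(400,400),interpolation=cv2.INTER_CUBIC))
    th=np.radians(9.4);u=np.array([np.sin(th),np.cos(th)]);v=np.array([np.cos(th),-np.sin(th)])
    r=W[...,:2]-np.array([.5715,-.223]);s=r@u;o=r@v
    for a in(-75,-60,50,65,80):
        m=(abs(s-a/1000)<.008)&(abs(o)<.010)&(W[...,2]>.05)&(W[...,2]<.13)
        if m.sum(): print(n,a,m.sum(),"z",np.median(W[...,2][m]).round(4))
    if n=="top":
        g=p.astype(np.float32).mean(2);F=np.array([.5715,-.223,.09]);U=np.r_[u,0];V=np.r_[v,0]
        for a,b in((-100,-78),(78,101)):
            S=np.arange(a,b,2);q=proj(n,F+S[:,None]/1000*U).astype(np.float32);print(list(zip(S.tolist(),cv2.remap(g,q[:,0],q[:,1],cv2.INTER_LINEAR).ravel().astype(int).tolist())))
        O=np.arange(-20,21,2)
        for a in(-78,-62,62,78):
            q=proj(n,F+a/1000*U+O[:,None]/1000*V).astype(np.float32);i=O[cv2.remap(g,q[:,0],q[:,1],cv2.INTER_LINEAR).ravel()>185];print("lat",a,i.min(),i.max())
save("c8",np.hstack(out))
E
```

```text
t: 42.72
eef_pos: [0.4645, -0.0322, 0.193]
ee_rot: [-3.14, 0.001, -1.735]
force: [0.9, 0.0, 0.7]
width: 0.0352
gripper_force: 0.0
side 50 28 z 0.0879
side 65 22 z 0.0885
side 80 28 z 0.0887
top -75 29 z 0.0915
top -60 29 z 0.089
top 50 28 z 0.0896
top 65 28 z 0.0893
top 80 30 z 0.0908
[(-100, 107), (-98, 107), (-96, 102), (-94, 97), (-92, 103), (-90, 147), (-88, 233), (-86, 255), (-84, 255), (-82, 255), (-80, 255)]
[(78, 255), (80, 255), (82, 255), (84, 255), (86, 255), (88, 226), (90, 163), (92, 122), (94, 94), (96, 103), (98, 109), (100, 110)]
lat -78 -12 12
lat -62 -12 14
lat 62 -12 14
lat 78 -12 12
```

View pics/c8.png

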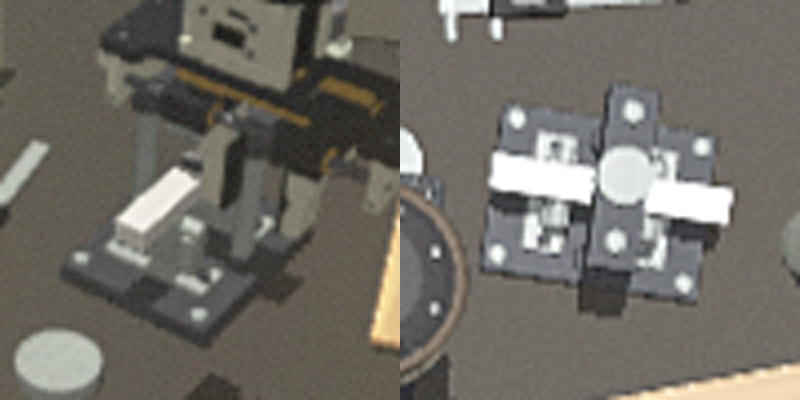

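The last picture shows the bar lying level through the bridge: in the top view its ends are at (492,172) and (732,205), even about the nose, square and centred on both rollers. Measured bar top is about 0.09 m at both ends. Handing in.

```bash
python3 -m crank '[[[0,0,0,0],[0,0,0,0]]]'; python3 -c "
from station import arm
print(arm.job_done())"
```

```text
t: 43.08
eef_pos: [0.4656, -0.0339, 0.192]
ee_rot: [3.141, -0.0, -1.738]
force: [-0.1, 0.3, 0.3]
width: 0.0352
gripper_force: 0.0
the job is handed in; nothing more can be done
None
```

I handed the job in at 43 s: the pin and lid lie on the bench with the lid flat and right way up, and the welded bar sits level, square and centred on the rollers under the nose (within about 1 mm in the top view). I left the plain bar in its slot.

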